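# Build up the gap over a processor with spacer plates before the heat sink goes on

### The job

The heat sink will be screwed down on the four pillars, so the gap above the processor between them has to be filled first. See which board the pillars come up through, choose the spacer plates whose thicknesses add up to that gap, and lay them flat, centred and square on the processor, one on the other, so that the pile ends level with the pillar tops. Set the plates down gently rather than dropping them, leave those you do not need lying on the bench, and leave everything else where it is.

Things in the scene. Friction and masses are not known exactly. Their poses are not given: they have to be found in the camera images.
- jig: cooler back plate, fixed, hidden under one of the three boards (which one varies; the other two lie farther back). Its four brass pillars, 8 mm across, rise through that board at 42 mm either way from the middle along x and y and end 50 mm above the bench. Origin on the bench midway between the pillars, exactly under that board's processor, as the board's own origin
- jig_level (a point): point midway between the four pillars, at the height of their top ends (50 mm above the bench); axes as the back plate
- green: green board 150 x 150 mm, fixed, laminate top 12 mm above the bench; origin on the bench under its middle. Only along its rim, over 57 mm from the middle, stand connectors, up to 26 mm above the bench. At its middle a processor with silver lid 40 x 40 mm, a flat soldered package: lid top 15 mm above the bench
- teal: blue-green (teal) board 150 x 150 mm, fixed, laminate top 12 mm above the bench; origin on the bench under its middle. Only along its rim, over 57 mm from the middle, stand connectors, up to 26 mm above the bench. At its middle a processor with silver lid 40 x 40 mm, in a black socket 54 x 54 mm that ends 17 mm above the bench: lid top 20 mm above the bench
- red: red board 150 x 150 mm, fixed, laminate top 12 mm above the bench; origin on the bench under its middle. Only along its rim, over 57 mm from the middle, stand connectors, up to 26 mm above the bench. At its middle a processor with silver lid 40 x 40 mm, on a raised black board 60 x 60 mm that ends 19 mm above the bench: lid top 25 mm above the bench
- plate5: spacer plate 5 mm thick, 46 x 46 mm square, copper coloured, about 95 g; loose, starts flat on the bench; origin at the centre of its underside, x and y along its sides
- plate10: spacer plate 10 mm thick, 46 x 46 mm square, bare light-silver aluminium, about 57 g; loose, starts flat on the bench; origin at the centre of its underside, x and y along its sides
- plate15: spacer plate 15 mm thick, 46 x 46 mm square, black anodised aluminium, about 86 g; loose, starts flat on the bench; origin at the centre of its underside, x and y along its sides
- plate20: spacer plate 20 mm thick, 46 x 46 mm square, gold-yellow anodised aluminium, about 114 g; loose, starts flat on the bench; origin at the centre of its underside, x and y along its sides
- heatsink: fan heat sink, waiting to go on: square aluminium base 96 x 96 mm, fins, black 60 mm fan on top, 49 mm tall in all; loose; origin at the centre of its underside
- filterbox: bystander: silver metal filter box 74 x 56 x 26 mm with three small gold threaded ports; loose; origin at the centre of its underside
- caliper: bystander: digital caliper lying flat, 230 mm long (along its x), 12 mm thick; loose; origin at the middle of the beam, on the bench
- wrench: bystander: small blue-handled torque wrench lying flat, 143 mm long (along its x), 12 mm thick; loose; origin near its middle, on the bench
- screwdriver: bystander: screwdriver lying flat, 180 mm long (along its x), handle 26 mm thick; loose; origin at its middle, on the bench
- tray: bystander: open black tray 100 x 70 x 22 mm with spare brass pillars and screws in it; loose; origin at the centre of its underside
Not all that is in view belongs to the job. Leave any purple look-alike of the plate10 alone. Of the things that look like the plate20, the middle-sized one is meant.

How it is judged (in metres and radians):
At the end, for the whole second after the job is handed in: The pile's top is within 2 mm of the pillar tops and no plate stands higher; every plate in the pile lies flat (0.06 rad), square (0.25 rad, any quarter turn) and within 8 mm of the middle between the pillars; the other plates lie flat on the bench; all at rest (((horizontal distance between plate5 and jig_level below 0.008 m and z of plate5 in the frame of jig_level between -0.007 and -0.003 m) or (horizontal distance between plate10 and jig_level below 0.008 m and z of plate10 in the frame of jig_level between -0.012 and -0.008 m) or (horizontal distance between plate15 and jig_level below 0.008 m and z of plate15 in the frame of jig_level between -0.017 and -0.013 m) or (horizontal distance between plate20 and jig_level below 0.008 m and z of plate20 in the frame of jig_level between -0.022 and -0.018 m)) and angle between each of plate5, plate10, plate15, plate20's own z axis and vertical below 0.06 rad and linear speed of each of plate5, plate10, plate15, plate20 below 0.02 m/s and (height (world z) of plate5 below 0.004 m or (horizontal distance between plate5 and jig_level below 0.008 m and z of plate5 in the frame of jig_level below -0.003 m and (angle between the x axis of plate5 and the x axis of jig, either way round below 0.25 rad or angle between the x axis of plate5 and the y axis of jig, either way round below 0.25 rad))) and (height (world z) of plate10 below 0.004 m or (horizontal distance between plate10 and jig_level below 0.008 m and z of plate10 in the frame of jig_level below -0.008 m and (angle between the x axis of plate10 and the x axis of jig, either way round below 0.25 rad or angle between the x axis of plate10 and the y axis of jig, either way round below 0.25 rad))) and (height (world z) of plate15 below 0.004 m or (horizontal distance between plate15 and jig_level below 0.008 m and z of plate15 in the frame of jig_level below -0.013 m and (angle between the x axis of plate15 and the x axis of jig, either way round below 0.25 rad or angle between the x axis of plate15 and the y axis of jig, either way round below 0.25 rad))) and (height (world z) of plate20 below 0.004 m or (horizontal distance between plate20 and jig_level below 0.008 m and z of plate20 in the frame of jig_level below -0.018 m and (angle between the x axis of plate20 and the x axis of jig, either way round below 0.25 rad or angle between the x axis of plate20 and the y axis of jig, either way round below 0.25 rad)))); the robot touches nothing.
It fails at once if the heat sink or another bystander is shifted more than 30 mm (distance of any of heatsink, filterbox, caliper, wrench, screwdriver, tray from where it was at the start of the episode above 0.03 m).
It fails at once if a plate is let fall: faster than 0.45 m/s with the fingers off it, a drop of about 10 mm ((linear speed of plate5 above 0.45 m/s and contact force between the fingers and plate5 below 0.02 N) or (linear speed of plate10 above 0.45 m/s and contact force between the fingers and plate10 below 0.02 N) or (linear speed of plate15 above 0.45 m/s and contact force between the fingers and plate15 below 0.02 N) or (linear speed of plate20 above 0.45 m/s and contact force between the fingers and plate20 below 0.02 N)).
It also fails if it takes over 58 s, if anything falls off the work surface, if the arm or the gripper's body presses on something with over 40 N, if the wrist force passes 120 N, or if a joint passes its speed limit or range.

### The arm

A 6-joint arm with a two-finger parallel gripper is mounted at the origin on the work surface. World frame = base frame: x ahead of the robot, y to its left, z up, the work surface at z = 0. Lengths are in mm, angles in rad, forces in N, time in s.
With the tool pointing down it reaches from about 250 to 850 mm from the base axis. Payload 12.5 kg.
Tool frame: the origin (TCP) lies at the very end of the fingers, on their centre line; the grasp point (between the pads) lies 19 mm behind it; z points along the fingers, y is the line along which they close (so a half turn about z gives the same grasp; the last joint's range is limited). The gripper opens to 93 mm and grips with 3 to 60 N. Pads are 15 mm wide; open, the fingers measure 128 mm over their backs; the gripper's body (75 mm by 188 mm) begins 65 mm behind the grasp point.
Start: joints at [1.218, 0.351, 1.652, -0, 1.139, -0.085], TCP at [145.504, 530.389, 218.633] pointing down, gripper open.
Joint ranges: [-2.75, 2.75], [-0.79, 2.1], [0.01, 2.65], [-1.57, 4.71], [0.07, 3.14], [-2.87, 2.87]. Speed limits (rad/s): [2.22, 2.22, 2.79, 3.14, 3.14, 3.14].

### API

Orientations are given as a unit quaternion [w, x, y, z].
In Python, from station import move_pose, move_linear, move_j, set_gripper, sleep, inverse_kinematics, capture, calibration, PlanningError, close_job, read_time, read_joint_positions, read_qvel, read_tau, read_eef_pos, read_tool_rot, read_contact_force, read_ft_torque, read_opening, read_finger_force gives the robot as it stands. Calls block until the motion is done:
- move_pose(position, orientation): joint-space move of the TCP to a pose.
- move_linear(position, rotation=None, velocity=150, max_force=None): straight line of the TCP; rotation=None keeps the orientation; velocity is the mean speed in mm/s. With max_force (N) it stops when the force on the tool has changed by that much, and returns True; else False.
- move_j(angles): joint-space move.
- set_gripper(opening, strength=None): finger opening in mm; strength is the grip in N (None keeps the last); returns when the fingers have stopped.
- sleep(seconds).
- inverse_kinematics(position, orientation): joint angles nearest the present ones, or None.
- capture(name): name is "scene" or "top"; returns (picture, depth): 480x640x3 uint8, blue, green, red; 480x640 float32, mm along the optical axis (not along the pixel's ray), 0 where there is no reading.
- calibration(name): a dict with "mtx" (3x3 intrinsics, pixels), "pose" (4x4, takes a point from camera to world coordinates). Camera axes: x right, y up, looking along -z (the intrinsics and any distortion apply to the point x, -y, -z); pixel columns grow to the right and rows downward; lengths in mm; the calibration is good to about 2 mm. A picture is of the moment at which its call begins. calibration takes no time and is no camera call.
A pose or a line that the arm cannot do raises PlanningError and nothing moves.
- close_job(): hands the job in; it is judged then, once.
Readings, each from a call of its own:
- read_time(): time.
- read_joint_positions(): joint angles.
- read_qvel(): joint speeds.
- read_tau(): joint torques, N m.
- read_eef_pos(): TCP position.
- read_tool_rot(): TCP orientation.
- read_contact_force(): force on the tool from outside, world axes, zero at the start.
- read_ft_torque(): the same for the moment, N m.
- read_opening(): finger opening in mm.
- read_finger_force(): force on a finger pad.
Only numpy, scipy, OpenCV 4.12 (cv2) and the standard library are available. Lean on these libraries where they do the work, as an engineer would, in place of code of your own. Each camera call takes 0.05 s, during which the arm holds its last target. There are 200 camera calls.

## Working session

There is one attempt and no reset: what is moved stays moved. The work goes in short steps, each a Python script; the robot and the scene stay as the last script left them, time stands still between calls to the robot, and variables do not carry over. Pictures are saved under pics/ and viewed, at most 10 in all, crops included, and the job is handed in when it is done.

```bash
mkdir -p pics
cat > h.py <<'E'
import numpy as np, cv2
from station import *
def cloud(n):
    im,d=capture(n); c=calibration(n); K=c["mtx"]; T=np.array(c["pose"])
    v,u=np.mgrid[:480,:640]
    P=np.stack([(u-K[0][2])/K[0][0]*d,-(v-K[1][2])/K[1][1]*d,-d,np.ones_like(d)],-1)@T.T
    return im,d,P[...,:3]
E
python3 - <<'E'
from h import *
for n in("scene","top"):
    im,d,P=cloud(n); cv2.imwrite(f"pics/{n}.png",im); np.savez(f"{n}.npz",im=im,P=P,d=d)
    c=calibration(n);print(c)
print(read_time(),read_tool_rot())
E
```

```text
{'mtx': array([[443.17930004,   0.        , 315.30510704],
       [  0.        , 443.17930004, 242.5367015 ],
       [  0.        ,   0.        ,   1.        ]]), 'pose': array([[ 5.70177733e-01, -6.28606804e-01,  5.28914775e-01,
         1.18482917e+03],
       [ 8.21445361e-01,  4.45002343e-01, -3.56651698e-01,
        -3.95271208e+02],
       [-1.11746298e-02,  6.37829445e-01,  7.70096570e-01,
         9.11244448e+02],
       [ 0.00000000e+00,  0.00000000e+00,  0.00000000e+00,
         1.00000000e+00]])}
{'mtx': array([[474.50684394,   0.        , 311.89568955],
       [  0.        , 474.50684394, 237.26304768],
       [  0.        ,   0.        ,   1.        ]]), 'pose': array([[ 4.39468549e-03,  9.98662367e-01, -5.15185779e-02,
         5.23680836e+02],
       [-9.99971379e-01,  4.70604955e-03,  5.92397709e-03,
        -1.31519756e+01],
       [ 6.15850196e-03,  5.14910694e-02,  9.98654466e-01,
         1.18038432e+03],
       [ 0.00000000e+00,  0.00000000e+00,  0.00000000e+00,
         1.00000000e+00]])}
0.1 [-1.04011827e-04  1.33490973e-01  9.91049901e-01 -4.93405743e-04]
```

View pics/top.png

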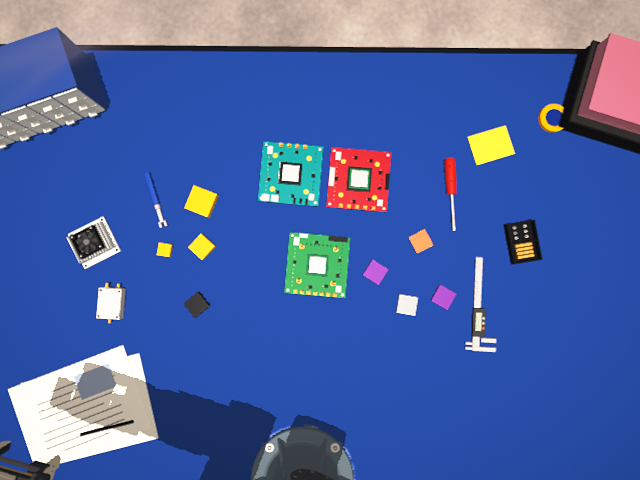

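View pics/scene.png

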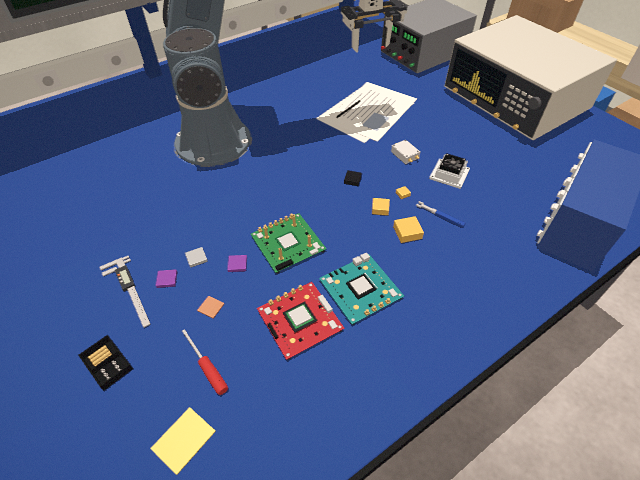

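The top view shows three boards: green at (317,265), teal at (291,174) and red at (359,179). There are three yellow squares: large at (201,201), middle at (202,246) and small at (164,250). The middle one fits plate20, if it measures 46 mm. Black plate15 is at (197,304), silver plate10 at (407,305), copper plate5 at (421,241), and the purple look-alikes are at (376,272) and (444,297). Next I'll confirm the board and the yellow plate in an enlarged crop and measure.

Run:
```python
from h import *
t=np.load("top.npz");s=np.load("scene.npz")
a=cv2.resize(s['im'][205:360,245:410],None,fx=3.2,fy=3.2,interpolation=cv2.INTER_CUBIC)
b=cv2.resize(t['im'][180:325,150:250],(300,435),interpolation=cv2.INTER_CUBIC)
o=np.zeros((500,800,3),np.uint8);o[:496,:500]=cv2.resize(a,(500,496));o[:435,500:]=b
cv2.imwrite("pics/crop.png",o)
im,P=t['im'],t['P']
hsv=cv2.cvtColor(im,cv2.COLOR_BGR2HSV)
def meas(name,u,v,r,m):
    w=np.zeros_like(m);w[v-r:v+r,u-r:u+r]=m[v-r:v+r,u-r:u+r]
    n,l,st,c=cv2.connectedComponentsWithStats(w.astype(np.uint8));i=1+st[1:,4].argmax();k=l==i
    z=P[...,2][k];zt=np.median(z)
    # project mask pixels to plane zt
    q=P[k]; q=q[abs(q[:,2]-zt)<3][:,:2].astype(np.float32)
    rr=cv2.minAreaRect(q);print(name,"z",zt.round(1),"n",k.sum(),"mean",q.mean(0).round(1),"rect",np.round(rr[0],1),np.round(rr[1],1),round(rr[2],1))
H,S,V=cv2.split(hsv)
yel=(H>15)&(H<35)&(S>120)
for n,u,v in(("yL",201,201),("yM",202,246),("yS",164,250)):meas(n,u,v,20,yel)
meas("p15",197,304,18,(V<90))
meas("p10",407,305,18,(S<80)&(V>120))
meas("p5",421,241,18,(H<20)&(S>70))
for n,u,v in(("green",317,265),("teal",291,174),("red",359,179)):meas(n+" lid",u,v,13,(S<60)&(V>150))
meas("green board",317,265,36,(H>45)&(H<80)&(S>80))
k=(P[...,2]>40)&(P[...,2]<62)&(P[...,0]>250)&(P[...,0]<650)&(abs(P[...,1])<180)
n,l,st,c=cv2.connectedComponentsWithStats(k.astype(np.uint8))
for i in range(1,n):print("high",c[i],st[i,4],P[l==i].mean(0))
```

```text
yL z 26.6 n 667 mean [670.6 253.3] rect [671.1 253.6] [61.5 59.9] 68.5
yM z 20.0 n 381 mean [559.5 250.8] rect [559.6 251.8] [46.5 45.2] 47.1
yS z 13.6 n 180 mean [551.9 343.6] rect [552.2 344.4] [31.1 30.5] 82.4
p15 z 15.0 n 367 mean [418.1 261.7] rect [418.3 261.5] [44.5 44.6] 39.7
p10 z 10.4 n 383 mean [ 419.8 -252.6] rect [ 419.3 -253.1] [45.8 45.5] 80.3
p5 z 5.6 n 340 mean [ 576.6 -289.2] rect [ 576.4 -289.7] [45.5 46.2] 27.6
green lid z 15.1 n 293 mean [517.1 -32.8] rect [517.1 -33.1] [42.  41.2] 85.1
teal lid z 20.1 n 284 mean [742.6  34. ] rect [743.1  34.1] [41.3 41.8] 86.1
red lid z 25.0 n 278 mean [ 728.7 -134.8] rect [ 729.4 -134.8] [40.  41.7] 86.2
green board z 12.4 n 2818 mean [517.1 -31.1] rect [516.5 -32.3] [149. 149.] 85.4
high [301. 246.] 9 [561.03208959   6.01779946  49.74178951]
high [335.8 249. ] 10 [554.26299365 -76.96069112  49.70489849]
high [298. 281.] 9 [477.93495583  12.64020386  51.2242069 ]
high [333. 284.] 9 [471.16233876 -70.41200438  50.68800746]
```

View pics/crop.png

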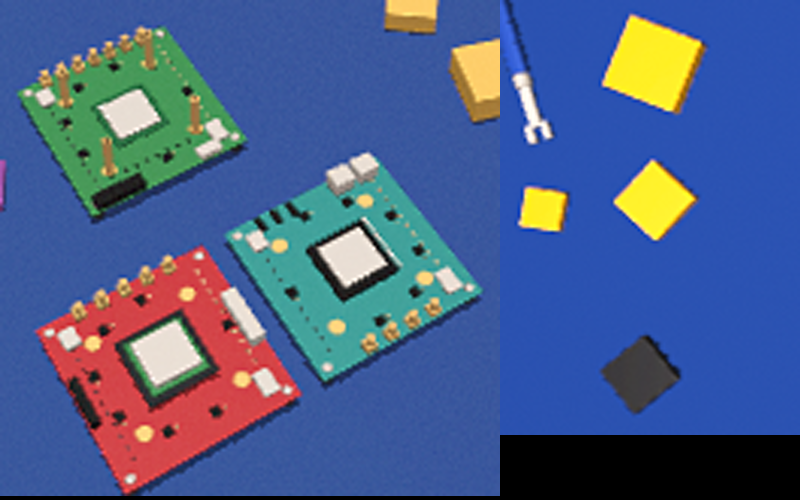

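The crop confirms it: the pillars rise only through the green board, at (62,85), (148,48), (108,157) and (194,114). Their tops measure about 50 mm, centred at (516.5,-32.5) with yaw -4.5°. The gap is 50-15 = 35 mm, so I need plate15 and plate20. The middle yellow measures 46 x 46 x 20 (the others are 61 and 31 mm), so it is plate20. I'll pick plate15 first.

```bash
cat >> h.py <<'E'
def q(ya): a=np.radians(ya+90)/2; return [0,np.cos(a),np.sin(a),0]
C=(516.6,-32.5); JY=-4.5
def pick(x,y,ya):
    set_gripper(72,30)
    move_pose([x,y,90],q(ya)); 
    print("down stop",move_linear([x,y,3],velocity=80,max_force=12),read_eef_pos())
    set_gripper(30,30); print("open",read_opening(),read_finger_force())
    move_linear([x,y,110],velocity=120); print("lifted",read_opening(),read_time())
def place(z,x=C[0],y=C[1]):
    move_pose([x,y,110],q(JY)); move_linear([x,y,z+3+6],velocity=100)
    print("touch",move_linear([x,y,z],velocity=15,max_force=4),read_eef_pos(),read_contact_force())
    set_gripper(56,30); move_linear([x,y,130],velocity=120); print(read_time())
E
python3 - <<'E'
from h import *
pick(418.2,261.6,39.7)
E
```

```text
down stop False [418.46923577 261.73564263   3.41277567]
open 45.508994080372894 29.998549818992615
lifted 45.91658972410531 5.0
```

Run:
```python
from h import *
place(15)
pick(559.6,251.2,47.1)
im,d,P=cloud("top"); cv2.imwrite("pics/c2.png",cv2.resize(im[170:330,150:390],(720,480),interpolation=cv2.INTER_CUBIC))
k=(P[...,2]>27)&(P[...,2]<34)&(abs(P[...,0]-516)<40)&(abs(P[...,1]+32)<40)
n,l,st,c=cv2.connectedComponentsWithStats(k.astype(np.uint8));i=1+st[1:,4].argmax()
p=P[l==i];print(p.mean(0),p[:,2].std(),cv2.minAreaRect(p[:,:2].astype(np.float32)),len(p))
```

```text
touch True [516.77870023 -32.53911036  18.03428508] [-1.04777477 -0.46359323  4.99662439]
9.175
down stop False [559.94028679 251.35755131   3.54610621]
open 45.9564845894788 29.988752603530884
lifted 46.07718828580091 13.625
[515.62619294 -31.01820561  30.29906073] 1.6888476303407638 ((515.7174682617188, -30.995960235595703), (45.89192581176758, 45.72977828979492), 84.89852905273438) 315
```

View pics/c2.png

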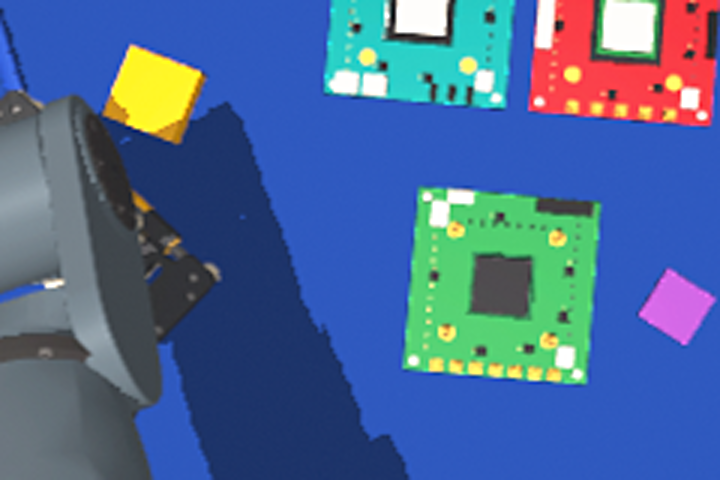

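Plate15 lies flat, square and centred on the green board's processor, crop (502,287), with its top at about 30 mm and about 1.5 mm off centre. Plate20 is in the gripper, so I'll place it on top.

Run:
```python
from h import *
place(30)
move_pose([418,200,200],q(39.7)); sleep(0.3)
im,d,P=cloud("top"); cv2.imwrite("pics/c3.png",cv2.resize(im[170:330,200:460],(780,480),interpolation=cv2.INTER_CUBIC))
k=(P[...,2]>45)&(P[...,2]<55)&(abs(P[...,0]-516)<32)&(abs(P[...,1]+32)<32)
n,l,st,c=cv2.connectedComponentsWithStats(k.astype(np.uint8));i=1+st[1:,4].argmax()
p=P[l==i];print(p.mean(0),p[:,2].std(),cv2.minAreaRect(p[:,:2].astype(np.float32)),len(p))
A=np.c_[p[:,:2],np.ones(len(p))];print("tilt",np.linalg.lstsq(A,p[:,2],rcond=None)[0][:2],read_time())
```

```text
touch True [516.76105233 -32.55326075  33.02780122] [-0.97014463 -0.56611162  5.48335966]
17.5
[515.55121396 -31.51321145  50.29563825] 1.9754120024022732 ((515.695556640625, -31.653812408447266), (45.798187255859375, 45.67918395996094), 85.56731414794922) 364
tilt [ 0.00325284 -0.0096954 ] 18.875
```

View pics/c3.png

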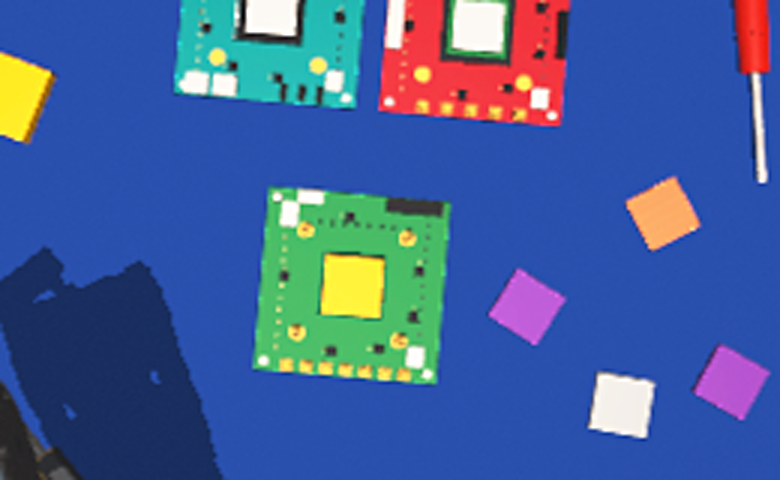

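The yellow plate20 sits square and centred between the pillars, crop (352,286), with its top at 50.3 mm. Plate5 (663,214) and plate10 (621,405) still lie on the bench, so I'll hand the job in.

```bash
python3 -c "
from station import *
print(close_job())"
```

```text
the job is handed in; nothing more can be done
None
```

I stacked plate15 and then plate20 on the green board's processor and handed the job in at about 19 s; the last picture showed the pile square, within about 2 mm of centre and its top at 50.3 mm against the 50 mm pillars, but the hand-in call returned no verdict.

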